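Tip the walnut gate into the lunchbox and back

ROBOT

A 6-joint arm with a two-finger parallel gripper is mounted at the origin on the work surface. World frame = base frame: x ahead of the robot, y to its left, z up, the work surface at z = 0. Lengths are in m, angles in rad, forces in N, time in s.
With the tool pointing down it reaches from about 0.275 to 0.75 m from the base axis. Payload 10.2 kg.
Tool frame: the origin (TCP) lies between the finger pads; the fingertips stand 25 mm ahead of it and the grasp point (between the pads) lies 6 mm ahead of it (tip_extent is the distance from the TCP to the fingertips, in m); z points along the fingers, y is the direction in which the jaws open and shut (so a half turn about z gives the same grasp; the last joint's range is limited). The gripper opens to 85 mm and grips with 20 to 120 N. Pads are 22 mm wide; open, the fingers measure 114 mm over their backs; the gripper's body (76 mm by 85 mm) begins 54 mm behind the grasp point. The pads swing forward as they close: fully open they stand 13 mm farther back than shut.
Start: joints at [-1.559, 0.313, 1.498, -0, 1.331, -0.223], TCP at [0.122, -0.511, 0.256] pointing down, gripper open.
Joint ranges: [-2.94, 2.94], [-0.97, 2.17], [0.19, 2.56], [-1.23, 4.37], [0.02, 3.11], [-2.88, 2.88]. Speed limits (rad/s): [2.39, 2.39, 3.01, 3.14, 3.14, 3.14].

INTERFACE

Orientations are given as [roll, pitch, yaw] about the fixed x, y, z axes, in that order (R = Rz(yaw) Ry(pitch) Rx(roll)).
In Python, from rig import move_to, movel, movej, move_gripper, hold, inverse_kinematics, state, read_camera, PlanningError, hand_in, tip_extent gives the robot as it stands. The module is installed in compiled form; this text tells all that it offers. Calls block until the motion is done:
- move_to(position, orientation): joint-space move of the TCP to a pose.
- movel(position, rotation=None, velocity=0.15): straight line of the TCP; rotation=None keeps the orientation; velocity is the mean speed in m/s.
- movej(angles): joint-space move.
- move_gripper(opening): finger opening in m; the grip force is fixed at half the most; returns when the fingers have stopped.
- hold(seconds).
- inverse_kinematics(position, orientation): joint angles nearest the present ones, or None.
- state(): the state.
- read_camera(name): name is "side" or "top" or "wrist"; returns a dict with "frame" (480x640x3 uint8, red, green, blue), "range_z" (480x640 float32, m along the optical axis (not along the pixel's ray), 0 where there is no reading), "mtx" (3x3 intrinsics, pixels), "R" (3x3) and "t" (3): a world point X has camera coordinates R X + t. Camera axes: x right, y down, z forward; pixel columns grow to the right and rows downward; lengths in m; the calibration is good to about 2 mm. A picture is of the moment at which its call begins.
A pose or a line that the arm cannot do raises PlanningError and nothing moves.
- hand_in(): hands the job in, once; it reports no verdict.
The state is a dict: "clock": time; "joint_pos": joint angles; "joint_vel": joint speeds; "joint_torque": joint torques, N m; "ee_pos": TCP position; "eef_rot": TCP orientation; "force": force on the tool from outside, world axes, zero at the start; "torque": the same for the moment, N m; "gripper_width": finger opening in m.
Only numpy, scipy, OpenCV 4.12 (cv2) and the standard library are available. Lean on these libraries where they do the work, as an engineer would, in place of code of your own. Each camera call takes 0.05 s, during which the arm holds its last target.

TASK

Press down the raised end of the walnut dispenser's seesaw gate with the fingertips, so that the gate rocks fully over its pivot and the three waiting walnuts roll down the open chute into the blue lunchbox. Once all three are in the lunchbox, press the gate's other end down so that it rocks fully back to how it stood, and move clear. Do not touch the walnuts, and leave the lunchbox and everything else standing where it is, with nothing lifted.

Things in the scene. Friction and masses are not known exactly. Their poses are not given: they have to be found in the camera images.
- dispenser: White plastic walnut dispenser fixed to the bench. Origin: centre of the underside of its base plate, 100 mm (x) by 330 mm (y), 10 mm thick. Its y axis runs along the row right chute (-y), gate, left chute (+y); x points away from the robot, z up. Two plates 36 mm wide (y) at x = -34 and +34 mm, 156 mm high, carry the gate's pivot.
- pivot (a point): Middle of the gate's pivot axis, which runs along the dispenser's x, 145 mm above the bench. Fixed.
- right_mouth (a point): Lower end of the open right chute's floor, 90 mm above the bench, 205 mm to the right (-y) of the pivot, over the lunchbox. The chute is 54 mm wide with low walls; its upper end is 96 mm from the pivot, 122 mm high.
- left_shutter (a point): Top of the fixed upright plate that shuts the left chute, 170 mm above the bench, 104 mm to the left (+y) of the pivot. The left chute is otherwise the mirror image of the right one and ends over the snack cup.
- gate (a joint): Seesaw gate, rad. 0 (start): left end fully down; 0.24: level; 0.48: right end fully down. A wooden trough 200 by 44 mm, ends open, walls 22 mm, with a steel bridge up to 76 mm above the pivot: past the middle it falls home and stays. About 1 N on a pad rocks it. Walnuts lie in its left half; when it leans right they roll into the right chute and to the lunchbox within about 2 s.
- right_pad (a point): Centre of the top face of the right thumb pad, a wooden disc 42 mm across, 5 mm thick, moving with the gate: 85 mm right (-y) of the pivot and 64 mm from the trough's centre line on the robot's side (-x). 173 mm above the bench when raised (start), 133 mm when fully down. Only the bench and base plate lie under it.
- left_pad (a point): The same for the left thumb pad, 85 mm left (+y) of the pivot: 133 mm above the bench at the start, 173 mm when the right end is down.
- lunchbox: Open blue bento lunchbox, 130 mm (its x) by 190 mm (its y) by 58 mm high, walls 4 mm, with one 46 mm high divider across it. Loose, 0.45 kg. Origin: centre of its underside. Stands under the mouth of the right chute.
- cup: Green silicone snack cup, 72 mm across, 55 mm high, loose, under the mouth of the left chute. Origin: centre of its underside. Bystander.
- ramekin: White ceramic ramekin, 84 mm across, 45 mm high, loose bystander. Origin: centre of its underside.
- drink_bottle: Stainless steel drink bottle, 68 mm across, 210 mm high, loose bystander. Origin: centre of its underside.
- spoon: Bamboo spoon, 170 mm long, lying flat, loose bystander. Origin on its underside, x along its length.
- lid: Lunchbox lid lying flat, 135 by 195 by 12 mm, loose bystander. Origin: centre of its underside.
- jar: Glass jar with steel cap, 72 mm across, 90 mm high, loose bystander. Origin: centre of its underside.
- nut1_center (a point): Centre of walnut 1, a round nut 30 mm across, 14 g, loose; dark brown; starts in the gate's trough (lowest, against the shut left chute).
- nut2_center (a point): Centre of walnut 2, a round nut 30 mm across, 14 g, loose; dark brown; starts in the gate's trough (second).
- nut3_center (a point): Centre of walnut 3, a round nut 30 mm across, 14 g, loose; dark brown; starts in the gate's trough (third, nearest the pivot).

How it is judged:
By the outcome, as a careful person would: the job done as asked, in the order asked, and still so for the second after the job is handed in, with the robot touching nothing.
It also fails if it takes over 35 s, if anything falls off the work surface, if the arm or the gripper's body presses on something with over 40 N, if the wrist force passes 120 N, or if a joint passes its speed limit or range.

## Working session

There is one attempt and no reset: what is moved stays moved. The work goes in short steps, each a Python script; the robot and the scene stay as the last script left them, time stands still between calls to the robot, and variables do not carry over. Pictures are saved under pics/ and viewed, and the job is handed in when it is done.

```bash
mkdir -p pics; python3 - <<'E'
from rig import *
import cv2, numpy as np, pickle
s=state(); print(s['clock'],s['ee_pos'],s['eef_rot'],s['gripper_width'],tip_extent if not callable(tip_extent) else tip_extent())
for n in ("top","side"):
    c=read_camera(n); pickle.dump(c,open(f'{n}0.pkl','wb'))
    cv2.imwrite(f'pics/{n}0.png',c['frame'][:,:,::-1])
    print(n, -c['R'].T@c['t'])
E
```

```text
0.0 [ 0.12211918 -0.51036654  0.25571924] [-3.14027706e+00 -2.99155072e-04  2.34798538e-01] 0.08524884194514996 0.025
top [ 0.47551135 -0.01743359  1.21992124]
side [0.20677713 0.8273952  0.94935821]
```

View pics/top0.png

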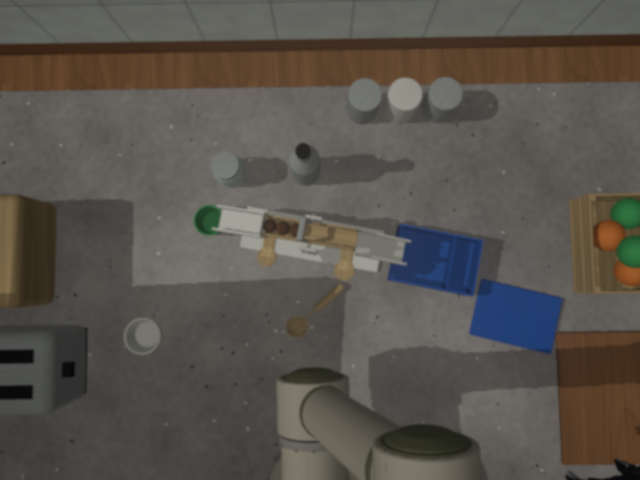

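View pics/side0.png

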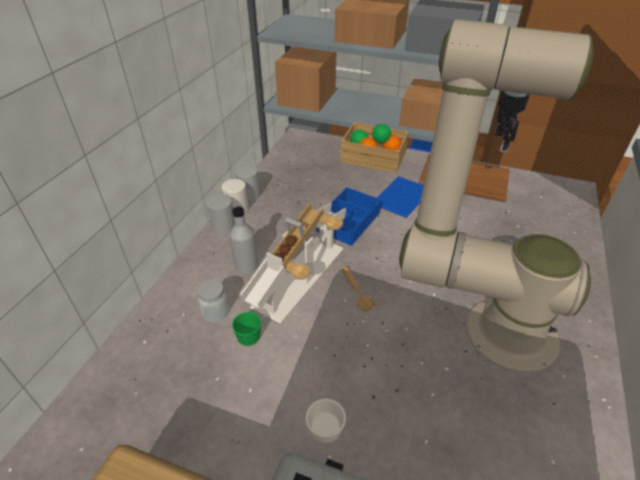

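The top view shows the gate from about (220,215) to (408,250), with the left pad near (267,257) and the right pad near (344,269). The nuts are at about (270–300,228). I'll enlarge it to measure.

```bash
python3 - <<'E'
import pickle,cv2,numpy as np
c=pickle.load(open('top0.pkl','rb'))
f=c['frame'][190:310,185:385,::-1]
cv2.imwrite('pics/crop.png',cv2.resize(f,None,fx=4,fy=4,interpolation=cv2.INTER_CUBIC))
K,R,t=c['mtx'],c['R'],c['t']
print(K)
def P(u,v):
    z=np.median(c['range_z'][v-1:v+2,u-1:u+2]); return R.T@(np.linalg.solve(K,[u,v,1])*z-t)
for p in [(267,257),(267,254),(344,269),(344,266),(344,272),(348,269),(340,269)]: print(p,P(*p).round(4))
# all pad-colour points
Z=c['range_z'];v,u=np.mgrid[0:480,0:640]
X=(np.linalg.solve(K,np.stack([u.ravel()*1.,v.ravel(),np.ones(u.size)]))*Z.ravel()-t[:,None]).T@R
np.save('X.npy',X.reshape(480,640,3))
X=X.reshape(480,640,3)
fr=c['frame'].astype(int); hsv=cv2.cvtColor(c['frame'],cv2.COLOR_RGB2HSV)
for (u0,u1,v0,v1) in [(330,360,254,284),(255,282,242,270)]:
    s=hsv[v0:v1,u0:u1]; m=(s[...,0]>8)&(s[...,0]<25)&(s[...,1]>70)&(Z[v0:v1,u0:u1]>0)&(X[v0:v1,u0:u1,2]>.09)
    p=X[v0:v1,u0:u1][m]; print(m.sum(),np.median(p,0).round(4),p.min(0).round(3),p.max(0).round(3))
    for r in range(v0,v1): print(r,''.join('#' if q else '.' for q in m[r-v0]), np.round(np.median(X[r,u0:u1,2][m[r-v0]]),3) if m[r-v0].any() else '')
E
```

```text
[[514.8554756    0.         320.10192869]
 [  0.         514.8554756  242.76503633]
 [  0.           0.           1.        ]]
(267, 257) [0.5281 0.0951 0.1329]
(267, 254) [0.5345 0.0951 0.1322]
(344, 269) [ 0.4993 -0.0653  0.1715]
(344, 266) [ 0.5054 -0.0654  0.1724]
(344, 272) [ 0.4932 -0.0652  0.171 ]
(348, 269) [ 0.4991 -0.0733  0.1745]
(340, 269) [ 0.4994 -0.0572  0.1711]
391 [ 0.5014 -0.0658  0.1723] [ 0.477 -0.083  0.164] [ 0.53  -0.045  0.18 ]
254 ...........############....... 0.172
255 ...........############....... 0.173
256 ...........###########........ 0.172
257 ...........###########........ 0.173
258 ..........############........ 0.172
259 ..........############........ 0.173
260 ..........############........ 0.173
261 .........############......... 0.172
262 .........############......... 0.172
263 .......##############......... 0.171
264 .......###############........ 0.172
265 ......################........ 0.173
266 .....##################....... 0.171
267 .....##################....... 0.171
268 .....###################...... 0.172
269 ....####################.
[... 980 characters left out ...]
251 ....###############........ 0.132
252 ....###############........ 0.132
253 ...#################....... 0.132
254 ...#################....... 0.132
255 ...##################...... 0.132
256 ...##################...... 0.131
257 ...##################...... 0.132
258 ...##################...... 0.133
259 ...#################....... 0.132
260 ...#################....... 0.132
261 ....################....... 0.133
262 ....###############........ 0.132
263 .....#############......... 0.133
264 ......###########.......... 0.132
265 ........#######............ 0.133
266 ........................... 
267 ........................... 
268 ........................... 
269 ...........................
```

View pics/crop.png

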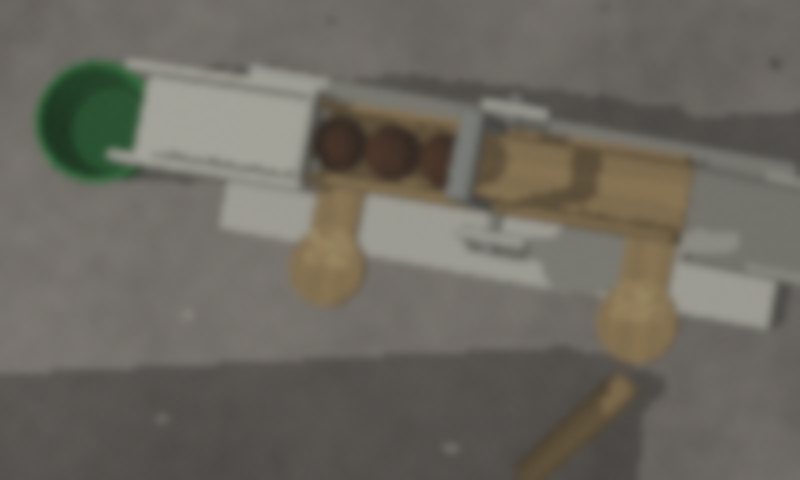

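Both pads match the given sizes. The right pad is at about (0.498, -0.065, 0.172) against an expected height of 0.173, and the left is at (0.531, 0.0955, 0.132) against 0.133. They are 163 mm apart (165 expected), and the dispenser's yaw is about -0.20. I'll close the gripper and move above the right pad.

```bash
cat > h.py <<'E'
from rig import *
import numpy as np, cv2, pickle
a=-0.203; O=[np.pi,0,a]
RP=np.array([.498,-.066]); LP=np.array([.531,.0955])
ey=np.array([-np.sin(a),np.cos(a)])
def snap(n,name):
    c=read_camera(n); cv2.imwrite(f'pics/{name}.png',c['frame'][:,:,::-1]); return c
def st():
    s=state(); print(round(s['clock'],2),s['ee_pos'].round(4) if hasattr(s['ee_pos'],'round') else s['ee_pos'],np.round(s['force'],2),np.round(s['gripper_width'],4)); return s
E
python3 - <<'E'
from h import *
move_gripper(0.0); st()
p=state()['ee_pos']; movel([p[0],p[1],.33],velocity=.2)
q=[*RP,.27]; print(inverse_kinematics(q,O))
move_to([*RP,.30],O); st()
movel([*RP,.225],velocity=.12); st()
snap('side','side1'); snap('wrist','wrist1')
E
```

```text
0.87 [ 0.1221 -0.5106  0.2563] [-1.14 -0.3  -0.47] 0.0
[-3.65391668e-01  2.52584866e-01  1.54128962e+00 -4.44089210e-16
  1.34771817e+00  1.40840466e+00]
3.48 [ 0.498  -0.0666  0.2999] [-0.18 -0.31 -0.49] -0.0001
4.25 [ 0.4983 -0.0663  0.2257] [0.86 0.99 0.35] 0.0
```

```bash
python3 - <<'E'
import cv2
f=cv2.imread('pics/side1.png')[150:330,220:420]
cv2.imwrite('pics/side1c.png',cv2.resize(f,None,fx=3,fy=3,interpolation=cv2.INTER_CUBIC))
E
```

```text
(no output)
```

View pics/side1c.png

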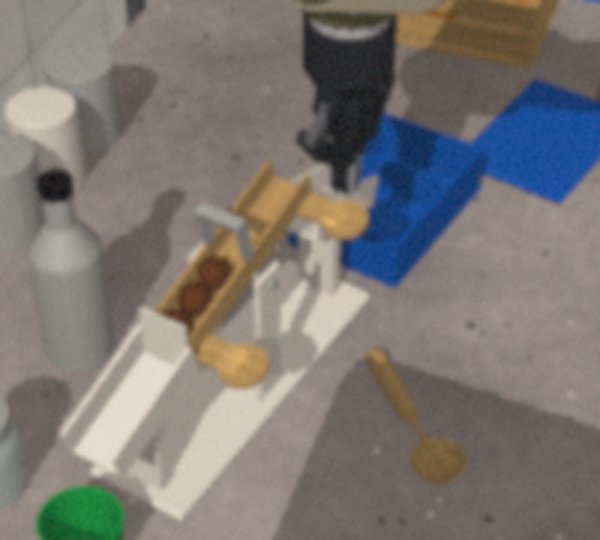

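View pics/wrist1.png

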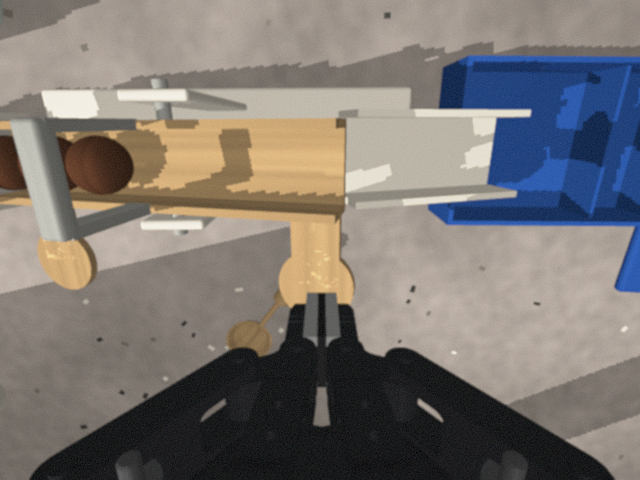

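The side crop shows the closed fingertips at (345,185) hanging over the right pad at (340,215). The wrist view shows them centred on the pad at (320,285). Everything is clear, so I'll descend in steps and watch the force.

```bash
python3 - <<'E'
from h import *
for z in (.200,.192,.184,.176,.168,.164):
    p=RP-ey*min(.003,(.2-z)*.1)
    movel([*p,z],velocity=.06); s=st()
    if abs(s['force'][2])>12: print('stop');break
snap('side','side2'); snap('wrist','wrist2')
import cv2
f=cv2.imread('pics/side2.png')[150:330,220:420]
cv2.imwrite('pics/side2c.png',cv2.resize(f,None,fx=3,fy=3,interpolation=cv2.INTER_CUBIC))
E
```

```text
4.92 [ 0.498  -0.066   0.1999] [ 0.6  -1.    0.29] -0.0003
5.2 [ 0.4977 -0.0668  0.1916] [-0.54  1.19  0.94] 0.0001
5.48 [ 0.4975 -0.0675  0.1836] [ 0.49 -1.01 -0.79] 0.0
5.77 [ 0.4973 -0.0683  0.1756] [0.02 0.28 0.15] -0.0
6.05 [ 0.4972 -0.0689  0.1676] [ 0.9  -0.9   0.37] -0.0004
6.3 [ 0.4973 -0.0689  0.1638] [0.29 0.82 0.53] 0.0001
```

View pics/side2c.png

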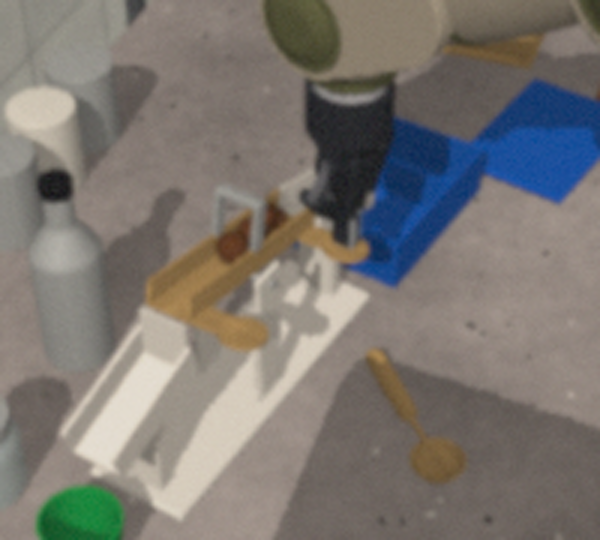

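View pics/wrist2.png

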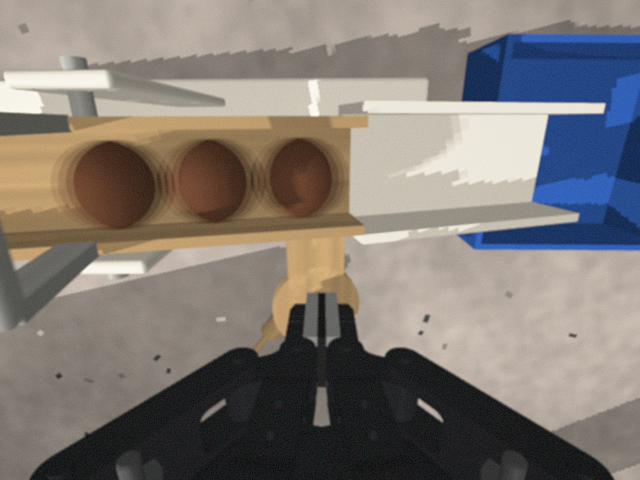

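The gate has tipped: the left pad is now up at (240,330) in the side crop, and the wrist view shows the three nuts rolling right. I'll hold a gentle contact to make sure it is fully over, then look again.

```bash
python3 - <<'E'
from h import *
p=RP-ey*.003
for z in (.162,.160,.158):
    movel([*p,z],velocity=.03); s=st()
    if s['force'][2]>4: print('contact');break
hold(1.5); st()
movel([*p,.26],velocity=.2); st()
c=snap('top','top3'); pickle.dump(c,open('top3.pkl','wb')); snap('side','side3')
f=cv2.imread('pics/side3.png')[150:330,220:420]
g=cv2.imread('pics/top3.png')[180:320,185:505]
cv2.imwrite('pics/c3.png',np.hstack([cv2.resize(f,(400,360)),np.zeros((360,0,3),np.uint8)]))
cv2.imwrite('pics/t3.png',cv2.resize(g,None,fx=2.5,fy=2.5,interpolation=cv2.INTER_CUBIC))
E
```

```text
6.65 [ 0.4973 -0.0689  0.1619] [ 0.23  0.32 -0.01] -0.0001
6.9 [ 0.4973 -0.0689  0.1599] [0.4  0.23 0.37] -0.0001
7.15 [ 0.4976 -0.069   0.1584] [0.06 0.34 3.04] -0.0002
8.65 [ 0.4976 -0.069   0.1583] [-0.04  0.59  5.85] -0.0001
9.31 [ 0.4969 -0.0688  0.2586] [ 0.44  0.87 -1.19] 0.0002
```

View pics/c3.png

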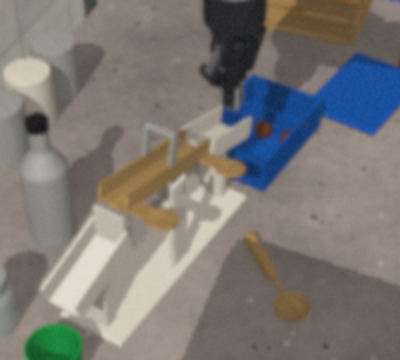

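View pics/t3.png

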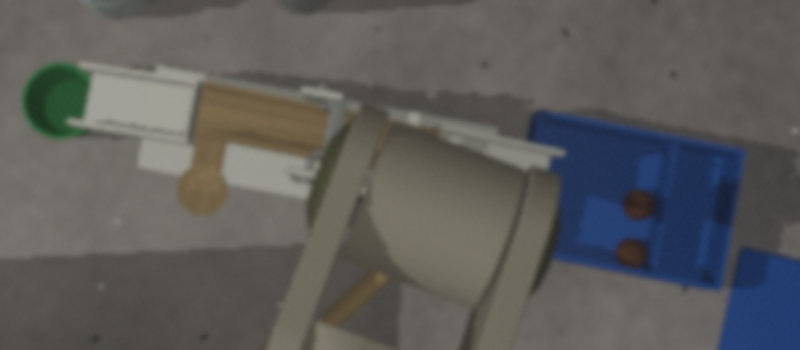

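The gate is fully over, with the pad's stop reached at 3–6 N. Two nuts are visible in the lunchbox, at (640,203) and (632,252). The third may be hidden, so I'll move over to the left pad's side and look again before rocking back.

```bash
python3 - <<'E'
from h import *
p=RP-ey*.003
movel([*p,.30],velocity=.2)
movel([*(LP),.30],velocity=.15); st()
c=snap('top','top4'); pickle.dump(c,open('top4.pkl','wb'));snap('side','side4'); snap('wrist','wrist4')
f=cv2.imread('pics/side4.png')[150:330,220:420]
g=cv2.imread('pics/top4.png')[180:320,185:505]
cv2.imwrite('pics/c4.png',cv2.resize(f,None,fx=3,fy=3,interpolation=cv2.INTER_CUBIC))
cv2.imwrite('pics/t4.png',cv2.resize(g,None,fx=2.5,fy=2.5,interpolation=cv2.INTER_CUBIC))
K,R,t=c['mtx'],c['R'],c['t']
def P(u,v):
    z=np.median(c['range_z'][v-1:v+2,u-1:u+2]); return (R.T@(np.linalg.solve(K,[u,v,1])*z-t)).round(3)
E
```

```text
11.03 [0.531  0.0949 0.3   ] [0.47 0.26 0.16] 0.0
```

View pics/c4.png

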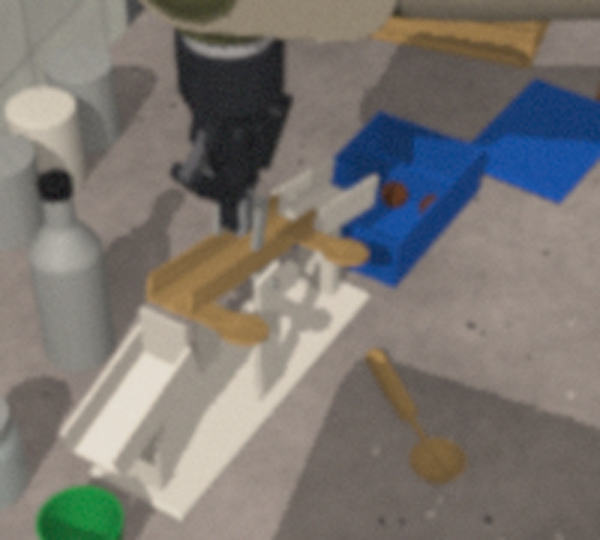

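View pics/t4.png

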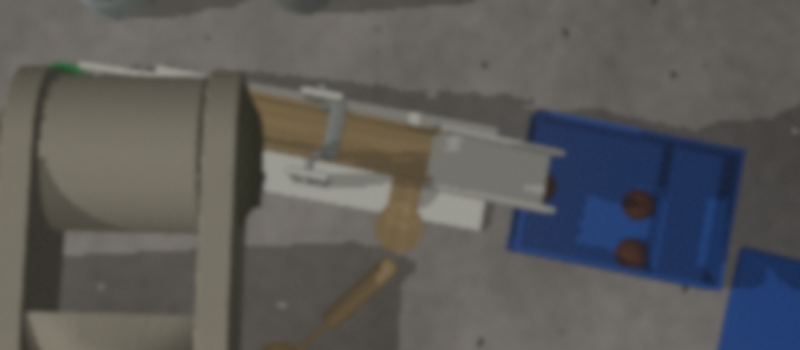

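View pics/wrist4.png

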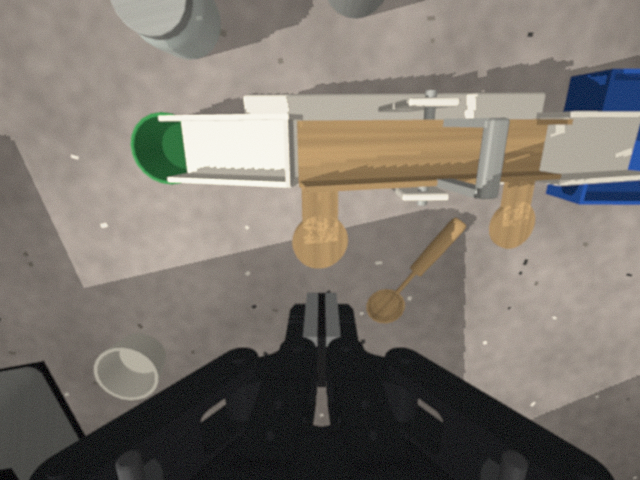

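All three are accounted for: two nuts at (640,203) and (632,252) inside the box, and a third partly visible at (550,187), just past the chute mouth. I'll check that one's height to be sure it isn't resting on the chute.

```bash
python3 - <<'E'
import pickle,numpy as np
c=pickle.load(open('top4.pkl','rb'));K,R,t=c['mtx'],c['R'],c['t']
def P(u,v): return (R.T@(np.linalg.solve(K,[u,v,1])*c['range_z'][v,u]-t)).round(3)
for u,v in [(441,261),(438,281)]+[(u,v) for v in (253,255,257) for u in range(402,409)]: print(u,v,P(u,v),c['frame'][v,u])
a=-.203; ey=np.array([-np.sin(a),np.cos(a)]); piv=np.array([.531,.0955])-ey*.0845+.064*np.array([np.cos(a),np.sin(a)]); print('pivot',piv,'mouth',piv-.205*ey)
E
```

```text
441 261 [ 0.517 -0.295  0.034] [54 39 36]
438 281 [ 0.471 -0.286  0.036] [66 46 40]
402 253 [ 0.534 -0.197  0.092] [103 101  95]
403 253 [ 0.537 -0.209  0.033] [82 77 72]
404 253 [ 0.537 -0.21   0.036] [59 51 47]
405 253 [ 0.537 -0.214  0.029] [47 39 37]
406 253 [ 0.537 -0.216  0.029] [43 39 47]
407 253 [ 0.538 -0.22   0.022] [41 45 65]
408 253 [ 0.538 -0.225  0.006] [37 49 81]
402 255 [ 0.53  -0.197  0.089] [111 108 101]
403 255 [ 0.533 -0.209  0.03 ] [80 75 69]
404 255 [ 0.532 -0.21   0.035] [56 48 43]
405 255 [ 0.532 -0.213  0.033] [48 38 37]
406 255 [ 0.533 -0.216  0.029] [45 39 46]
407 255 [ 0.533 -0.219  0.027] [42 44 64]
408 255 [ 0.534 -0.225  0.005] [38 49 80]
402 257 [ 0.525 -0.197  0.089] [96 93 87]
403 257 [ 0.528 -0.209  0.03 ] [71 65 60]
404 257 [ 0.528 -0.211  0.031] [51 43 41]
405 257 [ 0.528 -0.213  0.03 ] [46 40 44]
406 257 [ 0.528 -0.216  0.027] [41 41 58]
407 257 [ 0.529 -0.222  0.004] [39 48 75]
408 257 [ 0.529 -0.225  0.002] [37 51 85]
pivot [ 5.76649905e-01 -1.67843013e-04] mouth [ 0.53532014 -0.20095841]
```

All three nut tops are at z ≈ 0.034–0.036, so they are lying in the box. Now I'll press the left pad, keeping 5 mm towards the robot for extra clearance from the shutter.

```bash
python3 - <<'E'
from h import *
p=LP-ey*.002-np.array([np.cos(a),np.sin(a)])*.004
movel([*p,.225],velocity=.15); st()
for z in (.200,.192,.184,.176,.168,.164,.162,.160,.158,.157):
    movel([*p,z],velocity=.06 if z>.163 else .03); s=st()
    if s['force'][2]>(10 if z>.163 else 3): print('stop');break
hold(.3); st()
c=snap('wrist','wrist5')
movel([*p,.30],velocity=.2)
q=p-np.array([.09,0]); movel([*q,.32],velocity=.2); st()
c=snap('top','top6'); pickle.dump(c,open('top6.pkl','wb'));snap('side','side6')
f=cv2.imread('pics/side6.png')[150:330,220:420]
g=cv2.imread('pics/top6.png')[180:320,185:505]
cv2.imwrite('pics/c6.png',cv2.resize(f,None,fx=3,fy=3,interpolation=cv2.INTER_CUBIC))
cv2.imwrite('pics/t6.png',cv2.resize(g,None,fx=2.5,fy=2.5,interpolation=cv2.INTER_CUBIC))
K,R,t=c['mtx'],c['R'],c['t']
for u,v in [(344,269)]: print(R.T@(np.linalg.solve(K,[u,v,1])*c['range_z'][v,u]-t))
E
```

```text
11.82 [0.5271 0.0943 0.2259] [0.18 0.17 0.65] 0.0002
12.39 [0.5267 0.0943 0.2   ] [ 0.17 -0.21 -0.45] -0.0001
12.68 [0.5265 0.0943 0.1916] [ 0.12  0.11 -0.36] 0.0001
12.96 [0.5265 0.0944 0.1836] [-0.16  0.18 -0.06] -0.0001
13.24 [0.5265 0.0943 0.1756] [ 0.3  -0.76 -0.42] 0.0002
13.53 [0.5265 0.0944 0.1676] [-0.3  -0.96  0.55] -0.0
13.78 [0.5266 0.0943 0.1638] [ 0.61  0.69 -0.08] 0.0001
14.03 [0.5266 0.0943 0.1619] [ 1.03  0.59 -0.84] 0.0001
14.28 [0.5269 0.0943 0.1604] [ 0.23 -0.25  3.07] 0.0001
stop
14.57 [0.5269 0.0943 0.1603] [ 0.32 -0.5   5.54] -0.0001
16.08 [0.4372 0.0943 0.3194] [ 0.25 -0.38 -0.28] -0.0001
[ 0.49924205 -0.06523263  0.17335724]
```

View pics/c6.png

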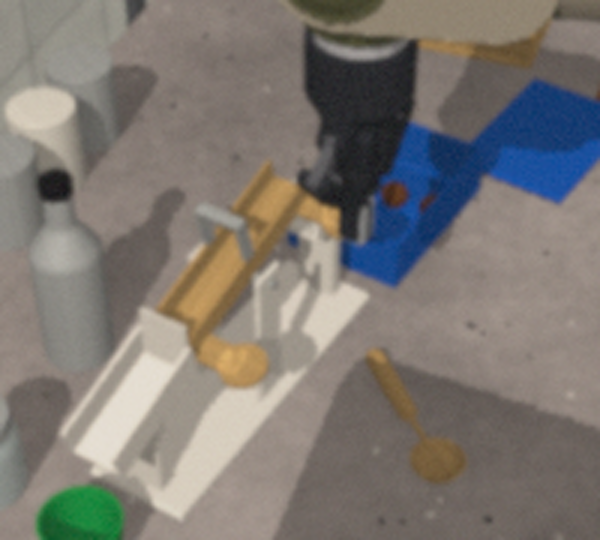

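View pics/t6.png

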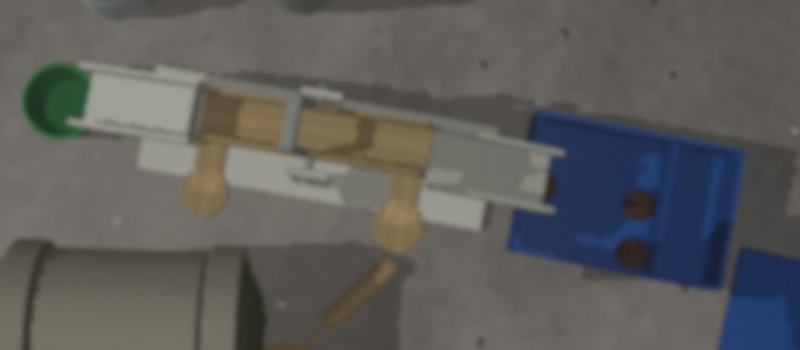

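The gate is back as it started: the right pad is at z = 0.173 and the left pad is down at (243,365) in the side crop, as before. The trough is empty, the nuts are still in the box, and the arm is clear.

```bash
python3 - <<'E'
from h import *
hold(.3); st(); hand_in()
E
```

```text
16.48 [0.4369 0.0943 0.3197] [-0.95 -0.47 -0.83] 0.0002
the job is handed in; nothing more can be done
```

The job is done and handed in at 16.5 s. All three walnuts are in the lunchbox, the gate is back as it stood, and the arm is clear.

- **Right pad:** I pressed it with the closed fingertips until the gate rocked fully over onto its stop, with at most about 6 N on the tool. The three nuts rolled down the chute into the lunchbox.
- **Nuts checked first:** Before pressing back, I measured the height of all three. Their tops were at 0.034–0.036 m, so they were lying in the box. The third was only partly visible, just past the chute mouth.
- **Left pad:** I pressed it down to the stop with about 5.5 N. Afterwards the right pad measured 0.173 m high, the same as at the start, and the trough was empty.
- **Other objects:** In the pictures, the lunchbox, cup, spoon, lid and bottle looked unmoved, but I judged that by eye. I did not check the ramekin or jar specifically. None of the checks failed or disagreed.

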